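Load a cassette tray on the bench scale

ROBOT

A 6-joint arm with a two-finger parallel gripper is mounted at the origin on the work surface. World frame = base frame: x ahead of the robot, y to its left, z up, the work surface at z = 0. Lengths are in m, angles in rad, forces in N, time in s.
With the tool pointing down it reaches from about 0.25 to 0.85 m from the base axis. Payload 12.5 kg.
Tool frame: the origin (TCP) lies at the very end of the fingers, on their centre line; the grasp point (between the pads) lies 19 mm behind it; z points along the fingers, y is the line along which they close (so a half turn about z gives the same grasp; the last joint's range is limited). The gripper opens to 93 mm and grips with 3 to 60 N. Pads are 15 mm wide; open, the fingers measure 128 mm over their backs; the gripper's body (75 mm by 188 mm) begins 65 mm behind the grasp point.
Start: joints at [-1.262, 0.351, 1.652, -0, 1.139, -0.085], TCP at [0.211, -0.508, 0.219] pointing down, gripper open.
Joint ranges: [-2.75, 2.75], [-0.79, 2.1], [0.01, 2.65], [-1.57, 4.71], [0.07, 3.14], [-2.87, 2.87]. Speed limits (rad/s): [2.22, 2.22, 2.79, 3.14, 3.14, 3.14].

INTERFACE

Orientations are given as a unit quaternion [x, y, z, w].
In Python, from cell import state, snapshot, sign_off, cut_out gives the robot as it stands.
- The arm moves only by the tool jog_arm, never from a script. Its argument "increments" is a list of rows, each a list of 3 entries, a list of its own where there are three numbers: the shift along the tool's x, y, z normalised to -1 to 1, where 1 is 250 mm, then the turn about the tool's z normalised to -1 to 1, where 1 is 180 degrees, then the closure, from -1 (fully open) to 1 (shut). A call has 1 to 10 rows; each row shifts and turns the commanded pose from where the row before left it, along the tool's axes as they then stand; what a row does not reach is not made up. A row lasts 1/12 s, in which the tool goes at most 41.7 mm and 7.16 degrees, less where a joint would pass 70% of its speed; a pose out of reach is approached as far as the arm can. A call with a number of a shift or a turn outside -1 to 1 is refused whole. A call with a gripper value outside its range is refused whole. The fingers move at their own pace and stop on an object; the grip force is fixed at half the most. Time passes only in rows, so rows that do not move let the fingers close. It gives the time, the measured TCP pose, the force, the opening and the grip force at its end, in the units of the state.
- state(): the state, without advancing time (a new reading comes with each control period).
- snapshot(name): name is "scene" or "top" or "wrist"; returns a dict with "color" (400x640x3 uint8, blue, green, red), "intrinsics" (3x3 intrinsics, pixels), "dist_coeffs" ([k1, k2, p1, p2, k3] as OpenCV has them; the pictures are not rectified), "rvec" (rotation vector, rad) and "tvec" (3), from world to camera coordinates, as OpenCV has them; the wrist camera has in their place "mount" (4x4, takes a point from camera to tool coordinates, whose origin is the TCP and whose axes are the flange's). Camera axes: x right, y down, z forward; pixel columns grow to the right and rows downward; lengths in m; the calibration is good to about 2 mm. A picture is of the moment at which its call begins: read the wrist's pose just before it. There is no depth.
- sign_off(): hands the job in; it is judged then, once.
Trained networks look in the newest picture that a camera, given by its name, has taken for a name from the list of things; names that differ only in an ending like _2 or _b are one class to them, and where a whole thing is asked for, a point or a joint stands for the part that bears it (a point fixed in the world has none). Each returns a list of dicts, best first, with "conf" (0 to 1); they miss things now and then, are a little off and sometimes report something else, mostly with a low value. They report only what shows in the picture. A call takes as long as a camera call. They do not tell look-alikes from the thing itself.
- cut_out(camera, name): "pixels" (400x640 bool, what is visible of it) and "bbox" ([left, top, right, bottom] in pixels, round what is visible of it).
The state is a dict: "time_s": time; "joint_pos": joint angles; "qvel": joint speeds; "effort": joint torques, N m; "eef_pos": TCP position; "ee_rot": TCP orientation; "wrist_force": force on the tool from outside, world axes, zero at the start; "torque": the same for the moment, N m; "width": finger opening in m; "gripper_force": force on a finger pad.
Only numpy, scipy, OpenCV 4.12 (cv2) and the standard library are available. Lean on these libraries where they do the work, as an engineer would, in place of code of your own. Each camera call takes 0.05 s, during which the arm holds its last target. There are 200 camera calls.

TASK

Lift the top tray off the nested pile, leaving the other trays nested where they are, and set it centred and square on the bench scale's steel platform. Then stand one white reagent cassette upright in each of the tray's two compartments, lengthwise, both with the low tab toward the tray's cut-away end; put them in gently, not dropped. Do not disturb the jars or the handheld meter.

Things in the scene. Friction and masses are not known exactly. Their poses are not given: they have to be found in the camera images.
- tray_top: Top one of three identical nested grey trays, 170 (x) x 158 (y) x 40 mm, 0.25 kg. Origin: centre of its underside; z up. A ridge 10 mm thick along x at y = 0, top at z 33 mm, parts it into two compartments 162 x 70 mm, centred at y +40 and -40 mm, floor at z 9 mm. It can be pinched from above, a finger in each. Rim at z 40 mm, walls 4 mm; the +x end wall is cut away to z 17 mm.
- cutaway_end (a point): Middle of the cut-away (low) end wall of the top tray, 83 mm along +x from its centre, at the wall's top edge (17 mm above the tray's underside).
- tray_middle: The second tray of the pile, same shape; stays in the pile. Origin: centre of its underside, 34 mm below the top tray's. Each tray's 6 mm foot sits inside the tray below with 2 mm play all round, so lift straight up. The pile and the scale may swap places between starts.
- tray_bottom: The bottom tray of the pile, same shape, loose on the table; stays. Origin: centre of its underside.
- scale: Bench scale, fixed to the table: white base 210 mm (x) by 190 mm (y) covered by a plain steel platform, top 20 mm above the table; a low display strip 26 mm high lies along its +x edge (x +105 to +150 mm). Origin: centre of the base's underside, on the table. Turned by up to 0.2 rad.
- scale_top (a point): Centre of the steel platform's upper face, 20 mm above the table; the axes are the scale's.
- cassette_a: White reagent cassette, 110 mm long (x), 32 mm wide (y), 0.2 kg, standing on the table at any heading. The tall part is 60 mm high (x -55 to +25 mm); a low tab 16 mm high makes the +x end (x +25 to +55 mm). Origin: centre of the 110 x 32 mm underside; x points toward the tab, z up.
- cassette_b: Identical to cassette_a. White reagent cassette, 110 mm long (x), 32 mm wide (y), 0.2 kg, standing on the table at any heading. The tall part is 60 mm high (x -55 to +25 mm); a low tab 16 mm high makes the +x end (x +25 to +55 mm). Origin: centre of the 110 x 32 mm underside; x points toward the tab, z up.
- cassette_a_tab (a point): Point inside the tab of cassette_a, 47 mm along +x from its origin, 8 mm above its underside.
- cassette_b_tab (a point): Point inside the tab of cassette_b, 47 mm along +x from its origin, 8 mm above its underside.
- sample_jar: Bystander: clear jar with white cap, 52 mm across, 62 mm high, loose. Origin: centre of its underside.
- amber_jar: Bystander: amber jar with black cap, 48 mm across, 55 mm high, loose. Origin: centre of its underside.
- meter: Bystander: black handheld meter, 80 x 160 x 30 mm, lying loose. Origin: centre of its underside.
Not all that is in view belongs to the job. Leave any purple, red or yellow look-alike of the cassette_b alone.

How it is judged:
By the outcome, as a careful person would: the job done as asked, in the order asked, and still so for the second after the job is handed in, with the robot touching nothing.
It also fails if it takes over 72 s, if anything falls off the work surface, if the arm or the gripper's body presses on something with over 40 N, if the wrist force passes 120 N, or if a joint passes its speed limit or range.

## Working session

There is one attempt and no reset: what is moved stays moved. The work goes in short steps, Python scripts to look and compute and a tool call to move; the robot and the scene stay as the last step left them, time stands still between calls to the robot, and variables do not carry over. Pictures are saved under pics/ and viewed, at most 10 in all, crops included, and the job is handed in when it is done.

Besides the shell and the picture viewer there is one more tool, called after "Request:" in YAML: its name, and indented under it one key for each argument. jog_arm: Moves the arm, as the interface text tells. Scaled input: -1 to 1 covers 250 mm each way for a shift and 180 degrees each way for a turn. Its arguments: {"type":"object","properties":{"increments":{"type":"array","items":{"type":"array"}}},"required":["increments"]}

```bash
mkdir -p pics
python3 - <<'E'
from cell import *
import cv2,numpy as np
s=state();print({k:np.round(v,3) for k,v in s.items()})
for n in("scene","top"):
    d=snapshot(n);cv2.imwrite(f"pics/{n}0.png",d["color"]);print(n,d["intrinsics"],d["dist_coeffs"],d["rvec"],d["tvec"])
    for o in("tray_top","scale","cassette_a","cassette_a_tab","cutaway_end","meter"):
        print(o,[(round(r["conf"],2),r["bbox"]) for r in cut_out(n,o)])
E
```

```text
{'time_s': np.float64(0.0), 'joint_pos': array([-1.262,  0.351,  1.652, -0.   ,  1.139, -0.085]), 'qvel': array([ 0.001, -0.   ,  0.   ,  0.001,  0.001,  0.001]), 'effort': array([-2.0000e-03, -4.9733e+01, -2.8525e+01,  7.0000e-02,  2.6000e-02,
       -0.0000e+00]), 'eef_pos': array([ 0.211, -0.508,  0.218]), 'ee_rot': array([ 0.981,  0.196, -0.   , -0.001]), 'wrist_force': array([ 0.237,  0.542, -0.294]), 'torque': array([-0.027,  0.028, -0.009]), 'gripper_force': np.float64(0.0), 'width': np.float64(0.093)}
scene [[372.59225907   0.         320.53532751]
 [  0.         372.59225907 196.67407329]
 [  0.           0.           1.        ]] [-0.0780134  0.         0.         0.         0.       ] [ 2.0905937   1.2026358  -0.48974683] [-0.19037748 -0.35117082  1.58009234]
tray_top [(0.63, [381.6, 123.6, 449.3, 166.2])]
scale [(0.59, [316.8, 153.6, 396.6, 216.3])]
cassette_a [(0.97, [265.2, 225.2, 303.8, 248.3]), (0.92, [252.5, 176.3, 284.1, 204.5]), (0.78, [232.9, 253.1, 273.4, 285.9]), (0.69, [155.1, 222.1, 191.9, 258.7]), (0.57, [290.8, 189.3, 320.7, 215.9]), (0.22, [380.4, 145.4, 44
[... 207 characters left out ...]
505.14794905   0.         316.79421243]
 [  0.         505.14794905 201.93389925]
 [  0.           0.           1.        ]] [0.00771851 0.         0.         0.         0.        ] [ 2.1648853  -2.17103035  0.07274082] [-0.09497862  0.58655215  1.37738082]
tray_top [(0.6, [135.6, 186.7, 201.8, 252.0])]
scale [(0.62, [231.7, 169.4, 303.7, 260.4])]
cassette_a [(0.93, [418.7, 144.3, 437.7, 184.5]), (0.8, [466.5, 221.0, 509.1, 254.9]), (0.78, [318.4, 197.7, 350.3, 235.6]), (0.74, [364.7, 168.3, 402.9, 203.0]), (0.71, [348.2, 248.6, 388.9, 264.3])]
cassette_a_tab [(0.57, [344.2, 247.2, 388.4, 264.8])]
cutaway_end [(0.58, [138.3, 190.5, 199.6, 254.6])]
meter [(0.66, [296.1, 109.9, 356.7, 146.7])]
```

Run:
```python
import cv2
a=cv2.imread("pics/top0.png")[95:285,115:525]
cv2.imwrite("pics/top0c.png",cv2.resize(a,None,fx=1.95,fy=1.95,interpolation=cv2.INTER_CUBIC))
a=cv2.imread("pics/scene0.png")[100:300,145:465]
cv2.imwrite("pics/scene0c.png",cv2.resize(a,None,fx=2.5,fy=2.5,interpolation=cv2.INTER_CUBIC))
```

```text
(no output)
```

View pics/top0c.png

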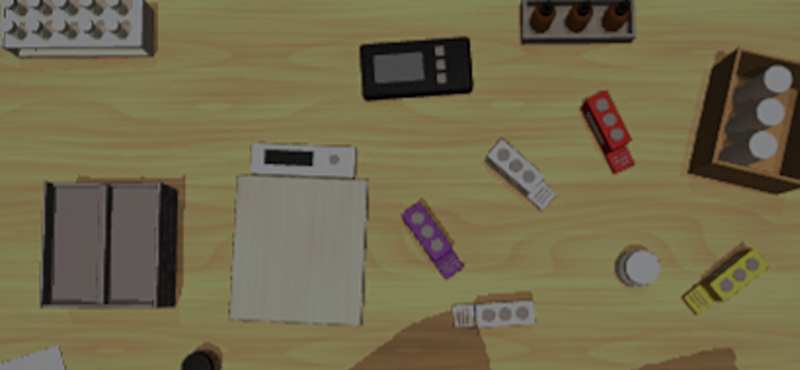

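View pics/scene0c.png

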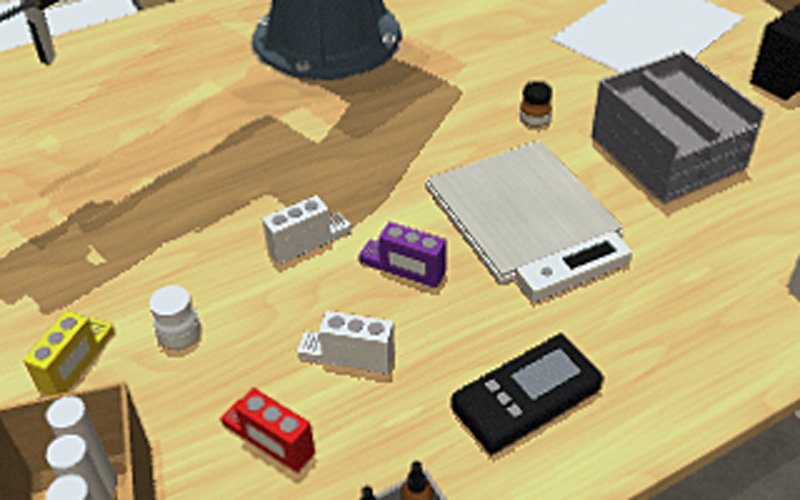

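In the top crop, the white cassettes are at about (520,174) and (495,314). The purple (433,240), red (608,132) and yellow (725,280) ones are look-alikes. The two white ones fit the description, and this enlarged crop confirms it. The pile is at (110,243) with its low end pointing up (+x), and the scale is at (300,250) with its display up. The scene crop agrees.

Next I'll fit poses by silhouette.

```bash
cat > h.py <<'E'
import numpy as np,cv2
from scipy.optimize import minimize
from scipy.spatial.transform import Rotation as R
def box(x0,x1,y0,y1,z0,z1): return np.array([[x,y,z] for x in(x0,x1) for y in(y0,y1) for z in(z0,z1)])/1000.
CAS=[box(-55,25,-16,16,0,60),box(25,55,-16,16,0,16)]
def tray(h=0): return [box(-85,85,-79,79,0,h+17),box(-85,-81,-79,79,h,h+40),box(-85,85,-79,-75,h,h+40),box(-85,85,75,79,h,h+40),box(-85,85,-5,5,h,h+33)]
SCALE=[box(-105,105,-95,95,0,20),box(105,150,-95,95,0,26)]
def cam(d,st=None):
    if "mount" not in d: return d
    T=np.eye(4);T[:3,:3]=R.from_quat(st["ee_rot"]).as_matrix();T[:3,3]=st["eef_pos"]
    M=np.linalg.inv(T@d["mount"]);d["rvec"]=cv2.Rodrigues(M[:3,:3])[0];d["tvec"]=M[:3,3];return d
def proj(d,P): return cv2.projectPoints(np.asarray(P,float),np.array(d["rvec"]),np.array(d["tvec"]),np.array(d["intrinsics"]),np.array(d["dist_coeffs"]))[0][:,0]
def place(P,x,y,a,z=0):
    c,s=np.cos(a),np.sin(a);return P@np.array([[c,s,0],[-s,c,0],[0,0,1]])+[x,y,z]
def sil(d,model,p,z=0,S=4):
    m=np.zeros((400*S,640*S),np.uint8)
    for b in model:
        h=cv2.convexHull(((proj(d,place(b,*p,z))+.5)*S-.5).astype(np.float32))
        cv2.fillConvexPoly(m,np.round(h*16).astype(np.int32),1,shift=4)
    return m
def fit(views,model,p0s,z=0,S=4):
    """views: list of (cam,mask400x640)"""
    V=[(d,cv2.resize(m.astype(np.float32),None,fx=S,fy=S,interpolation=cv2.INTER_LINEAR)) for d,m in views]
    def c(p):
        e=0
        for d,m in V:
            s=sil(d,model,p,z,S);i=m[s>0].sum();e+=1-i/(m.sum()+s.sum()-i)
        return e/len(V)
    best=None
    for p0 in p0s:
        r=minimize(c,p0,method="Nelder-Mead",options=dict(initial_simplex=np.array(p0)+np.array([[0,0,0],[.02,0,0],[0,.02,0],[0,0,.3]]),xatol=1e-4,fatol=1e-5,maxiter=150))
        if best is None or r.fun<best.fun:best=r
    return best.x,1-best.fun
def ray(d,uv,z):
    Rm=cv2.Rodrigues(np.array(d["rvec"],float))[0];t=np.array(d["tvec"],float).ravel()
    n=cv2.undistortPoints(np.array([[uv]],float),np.array(d["intrinsics"]),np.array(d["dist_coeffs"]))[0,0]
    C=-Rm.T@t;v=Rm.T@np.array([n[0],n[1],1]);return C+v*(z-C[2])/v[2]
E
python3 - <<'E'
from cell import *
from h import *
D={};M={}
for n in("scene","top"):
    D[n]=snapshot(n);
    for o in("tray_top","scale","cassette_a","sample_jar","amber_jar","meter"): M[n,o]=cut_out(n,o)
def near(n,o,P):
    q=proj(D[n],[P])[0];L=M[n,o]
    if not L: return None
    b=min(L,key=lambda r:np.hypot((r["bbox"][0]+r["bbox"][2])/2-q[0],(r["bbox"][1]+r["bbox"][3])/2-q[1]))
    bb=b["bbox"];return (b["pixels"],np.hypot((bb[0]+bb[2])/2-q[0],(bb[1]+bb[3])/2-q[1]))
def go(name,o,uv,model,zc,p0,z=0,angs=(0,)):
    P=ray(D["top"],uv,zc);V=[]
    for n in D:
        r=near(n,o,P)
        if r and r[1]<20:V.append((D[n],r[0]))
    for vs in [V]+[[v] for v in V]:
        x,i=fit(vs,model,[[P[0],P[1],a] for a in angs],z);print(name,len(vs),np.round(x,4),round(i,3))
f=lambda x,y:(115+x/1.95,95+y/1.95)
A=np.arange(0,6.28,.785)
go("cas1","cassette_a",f(520,174),CAS,.03,0,0,A)
go("cas2","cassette_a",f(495,314),CAS,.03,0,0,A)
go("tray","tray_top",f(110,243),tray(),.09,0,.068,(0,.1))
go("pile","tray_top",f(110,243),tray(68),.09,0,0,(0,.1))
go("scale","scale",f(300,235),SCALE,.02,0,0,(0,))
for o in("sample_jar","amber_jar","meter"):
    L=M["top",o]
    if L: b=L[0]["bbox"];print(o,L[0]["conf"],np.round(ray(D["top"],((b[0]+b[2])/2,(b[1]+b[3])/2),.03),3))
E
```

```text
cas1 2 [ 0.6338 -0.2775  3.9897] 0.91
cas1 1 [ 0.6322 -0.2767  3.9636] 0.912
cas1 1 [ 0.6345 -0.2774  3.9973] 0.923
cas2 2 [ 0.4382 -0.2339  1.6385] 0.899
cas2 1 [ 0.4352 -0.2343  1.6721] 0.928
cas2 1 [ 0.4388 -0.2336  1.6366] 0.9
tray 1 [ 0.5297  0.3022 -0.021 ] 0.918
tray 1 [ 0.5297  0.3022 -0.021 ] 0.918
pile 1 [ 0.4741  0.3659 -0.0089] 0.642
pile 1 [ 0.4741  0.3659 -0.0089] 0.642
scale 2 [ 0.53    0.0407 -0.0444] 0.928
scale 1 [ 0.5288  0.0406 -0.0404] 0.918
scale 1 [ 0.5309  0.0402 -0.0422] 0.942
sample_jar 0.78 [ 0.499 -0.441  0.03 ]
amber_jar 0.85 [0.369 0.177 0.03 ]
meter 0.8 [ 0.785 -0.131  0.03 ]
```

Request:
jog_arm:
  increments:
    - [[0.109,-0.111,-0.0145],0,-1]
    - [[0.109,-0.111,-0.0145],0,-1]
    - [[0.109,-0.111,-0.0145],0,-1]
    - [[0.109,-0.111,-0.0145],0,-1]
    - [[0.109,-0.111,-0.0145],0,-1]
    - [[0.109,-0.111,-0.0145],0,-1]
    - [[0.109,-0.111,-0.0145],0,-1]
    - [[0.109,-0.111,-0.0145],0,-1]
    - [[0.109,-0.111,-0.0145],0,-1]
    - [[0.109,-0.111,-0.0145],0,-1]

```text
time_s: 2.23
eef_pos: [0.3565, -0.1453, 0.2553]
ee_rot: [0.981, 0.195, 0.0, 0.0]
wrist_force: [0.1, 0.2, -0.2]
width: 0.0929
gripper_force: 0.0
```

Request:
jog_arm:
  increments:
    - [[0.109,-0.111,-0.0145],0,-1]
    - [[0.109,-0.111,-0.0145],0,-1]
    - [[0.109,-0.111,-0.0145],0,-1]
    - [[0.109,-0.111,-0.0145],0,-1]
    - [[0.109,-0.111,-0.0145],0,-1]
    - [[0.109,-0.111,-0.0145],0,-1]
    - [[0.109,-0.111,-0.0145],0.033,-1]
    - [[0,0,0],0.033,-1]
    - [[0,0,0],0.033,-1]
    - [[0,0,0],0.033,-1]

```text
time_s: 3.07
eef_pos: [0.4578, 0.1063, 0.2802]
ee_rot: [1.0, -0.012, -0.0, 0.0]
wrist_force: [-0.3, -0.3, 0.9]
width: 0.0931
gripper_force: 0.0
```

Request:
jog_arm:
  increments:
    - [[0.054,-0.15,-0.02],0,-1]
    - [[0.054,-0.15,-0.02],0,-1]
    - [[0.054,-0.15,-0.02],0,-1]
    - [[0.054,-0.15,-0.02],0,-1]
    - [[0.054,-0.15,-0.02],0,-1]
    - [[0,-0.04,0],0,-1]
    - [[0,0,0],0,-1]

```text
time_s: 3.65
eef_pos: [0.5293, 0.3037, 0.3045]
ee_rot: [1.0, -0.009, -0.0, 0.0]
wrist_force: [0.3, -0.0, 0.6]
width: 0.0928
gripper_force: 0.0
```

Run:
```python
from cell import *
from h import *
s=state();d=cam(snapshot("wrist"),s);print(s["eef_pos"],d["mount"],d["intrinsics"],d["dist_coeffs"])
L=cut_out("wrist","tray_top")+cut_out("wrist","scale");print([(r["conf"],r["bbox"]) for r in L])
im=d["color"].copy();cv2.imwrite("pics/w1raw.png",im)
for b in tray(): 
    cv2.polylines(im,[cv2.convexHull(proj(d,place(b,.5297,.3022,-.021,.068)).astype(np.float32)).astype(int)],True,(0,255,0))
cv2.imwrite("pics/w1.png",im)
```

```text
[0.52930721 0.30373955 0.30454205] [[-9.02017512e-04 -9.64318105e-01 -2.64744742e-01  7.49223752e-02]
 [ 9.99998425e-01 -4.65209814e-04 -1.71261511e-03  1.34744444e-04]
 [ 1.52834391e-03 -2.64745870e-01  9.64317006e-01 -1.65541934e-01]
 [ 0.00000000e+00  0.00000000e+00  0.00000000e+00  1.00000000e+00]] [[351.51719814   0.         320.78266937]
 [  0.         351.51719814 191.93467114]
 [  0.           0.           1.        ]] [0.01934788 0.         0.         0.         0.        ]
[(0.8, [243.7, 77.4, 406.8, 240.1]), (0.82, [439.3, 17.5, 618.8, 228.8])]
```

View pics/w1.png

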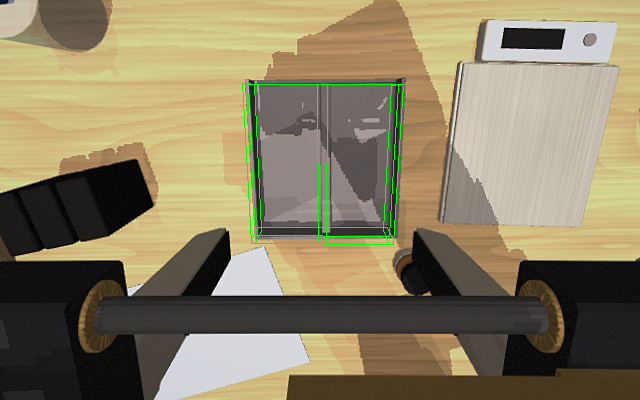

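The picture shows the tray pile centred at about (325,158), its low end up, with the scale at (530,125). The overlay is within about 3 px. I'll refine it.

Run:
```python
from cell import *
from h import *
s=state();d=cam(snapshot("wrist"),s)
t=cut_out("wrist","tray_top")[0]["pixels"];c=cut_out("wrist","scale")[0]["pixels"]
x,i=fit([(d,t)],tray(),[[.53,.302,-.02]],.068);print("tray",x,i)
x2,i2=fit([(d,t)],tray(68),[[.53,.302,-.02]],0);print("pile",x2,i2)
y,i=fit([(d,c)],SCALE,[[.53,.04,-.04]]);print("scale",y,i)
im=cv2.resize(d["color"],None,fx=4,fy=4,interpolation=cv2.INTER_CUBIC)
for p,co in((x,(0,255,0)),(x2,(0,0,255))):
  for b in tray():
    cv2.polylines(im,[cv2.convexHull((4*proj(d,place(b,*p,.068))+1.5).astype(np.float32)).astype(int)],True,co)
cv2.imwrite("pics/w2.png",im[270:870,900:1700])
```

```text
tray [ 0.53556256  0.29978909 -0.01253024] 0.9733997978488287
pile [ 0.53556256  0.29978909 -0.01253024] 0.9733997978488287
scale [ 0.53061025  0.04467366 -0.0392608 ] 0.9233774049027678
```

View pics/w2.png

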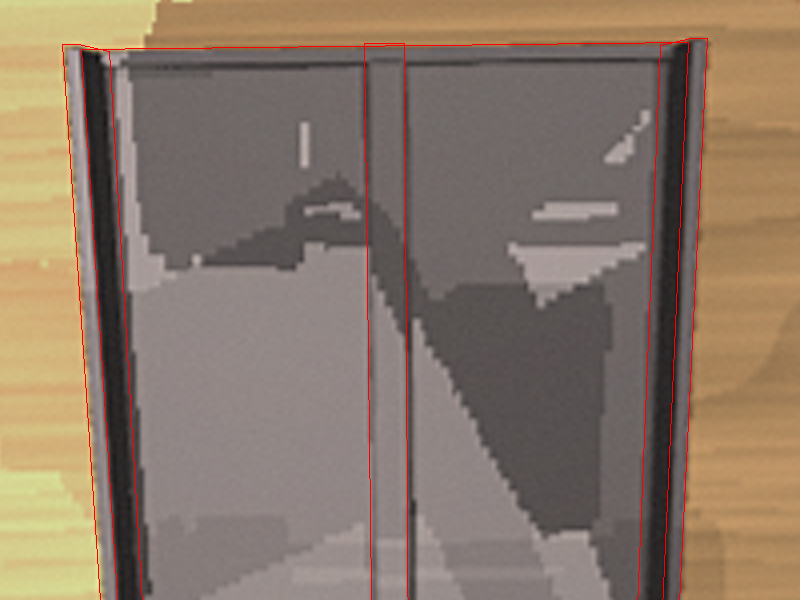

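Request:
jog_arm:
  increments:
    - [[0.0256,0.0152,0.14],-0.0017,-1]
    - [[0,0,0.14],0,-1]
    - [[0,0,0.14],0,-1]
    - [[0,0,0.14],0,-1]
    - [[0,0,0.14],0,-1]
    - [[0,0,0.08],0,-1]
    - [[0,0,0.06],0,-1]
    - [[0,0,0.04],0,-1]
    - [[0,0,0.014],0,-1]
    - [[0,0,0],0,1]

```text
time_s: 4.78
eef_pos: [0.5358, 0.2972, 0.0817]
ee_rot: [1.0, -0.008, -0.0, 0.0]
wrist_force: [0.1, -0.1, 0.2]
width: 0.0898
gripper_force: 0.0
```

Request:
jog_arm:
  increments:
    - [[0,0,0],0,1]
    - [[0,0,0],0,1]
    - [[0,0,0],0,1]
    - [[0,0,0],0,1]
    - [[0,0,0],0,1]
    - [[0,0,0],0,1]

```text
time_s: 5.28
eef_pos: [0.5358, 0.2977, 0.082]
ee_rot: [1.0, -0.008, 0.0, -0.0]
wrist_force: [-0.6, 0.3, -0.1]
width: 0.0507
gripper_force: 0.0
```

Request:
jog_arm:
  increments:
    - [[0,-0.008,0],0,1]
    - [[0,0,0],0,1]
    - [[0,0,0],0,1]
    - [[0,0,0],0,1]
    - [[0,0,0],0,1]
    - [[0,0,0],0,1]
    - [[0,0,0],0,1]
    - [[0,0,0],0,1]

```text
time_s: 5.95
eef_pos: [0.5358, 0.2996, 0.0817]
ee_rot: [1.0, -0.008, -0.0, 0.0]
wrist_force: [-0.5, -0.4, -0.3]
width: 0.01
gripper_force: 30.0
```

Request:
jog_arm:
  increments:
    - [[0,0,-0.02],0,1]
    - [[0,0,-0.02],0,1]
    - [[0,0,-0.03],0,1]
    - [[0,0,-0.04],0,1]
    - [[0,0,-0.06],0,1]
    - [[0,0,-0.06],0,1]
    - [[0,0,-0.06],0,1]
    - [[0,0,-0.04],0,1]
    - [[0,0,-0.02],0,1]
    - [[0,0,0],0,1]

```text
time_s: 6.78
eef_pos: [0.5362, 0.2998, 0.1706]
ee_rot: [1.0, -0.008, 0.001, -0.0]
wrist_force: [-0.1, 0.3, -3.4]
width: 0.0098
gripper_force: 30.0
```

Run:
```python
from cell import *
from h import *
s=state();d=cam(snapshot("wrist"),s);print(s["wrist_force"],s["width"])
t=cut_out("wrist","tray_top");c=cut_out("wrist","scale")
print([(r["conf"],r["bbox"]) for r in t+c])
e=s["eef_pos"];print(e)
x,i=fit([(d,t[0]["pixels"])],tray(),[[e[0],e[1],-.0125]],e[2]-.0137);print("tray",x,i)
x,i=fit([(d,c[0]["pixels"])],SCALE,[[.53,.04,-.04]]);print("scale",x,i)
cv2.imwrite("pics/w3.png",d["color"])
```

```text
[-0.12580902  0.30367777 -3.44442506] 0.009772205337224758
[(0.77, [111.1, 68.7, 532.7, 373.0]), (0.83, [502.8, 0.0, 637.3, 285.5])]
[0.53620996 0.29983881 0.17062214]
tray [ 0.53526981  0.30001324 -0.01434843] 0.610513682487937
scale [ 0.53427651  0.01765952 -0.02287071] 0.9777877432770156
```

View pics/w3.png

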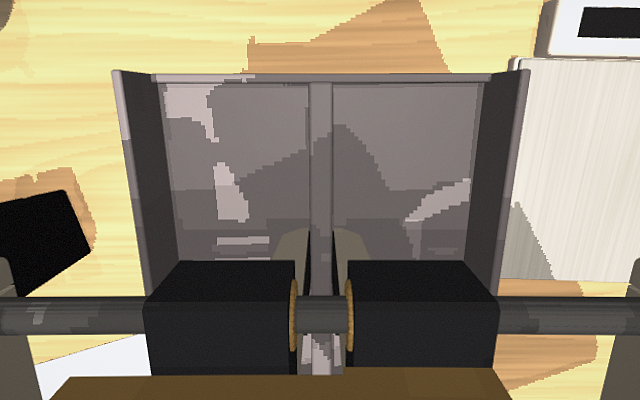

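The tray is held alone in the view: ridge at about (321,170), low end up, and the scale's near edge at (515,170).

Request:
jog_arm:
  increments:
    - [[0,0.06,0],0.008,1]
    - [[0,0.11,0],0,1]
    - [[0,0.13,0],0,1]
    - [[0,0.14,0],0,1]
    - [[0,0.14,0],0,1]
    - [[0,0.14,0],0,1]
    - [[0,0.13,0],0,1]
    - [[0,0.1,0],0,1]
    - [[0,0.055,0],0,1]
    - [[0,0.02,0],0,1]

```text
time_s: 7.77
eef_pos: [0.5251, 0.0411, 0.1687]
ee_rot: [1.0, -0.022, -0.001, 0.0]
wrist_force: [0.2, 0.2, -3.1]
width: 0.0091
gripper_force: 30.0
```

Run:
```python
from cell import *
from h import *
s=state();d=cam(snapshot("wrist"),s);e=s["eef_pos"];print(e,s["ee_rot"])
im=d["color"].copy()
for p,co in(((.5305,.0425,-.041),(0,0,255)),):
  for b in SCALE:
    cv2.polylines(im,[cv2.convexHull(proj(d,place(b,*p)).astype(np.float32)).astype(int)],True,co)
for b in tray():
    cv2.polylines(im,[cv2.convexHull(proj(d,place(b,e[0],e[1],-.041,e[2]-.0137)).astype(np.float32)).astype(int)],True,(0,255,0))
cv2.imwrite("pics/w4.png",im);np.save("w4.npy",d["color"])
for n in("top","scene"):
    d=snapshot(n)
    for r in cut_out(n,"scale")[:1]+cut_out(n,"tray_middle"):print(n,r["conf"],r["bbox"])
```

```text
[0.52509275 0.04112058 0.16874365] [ 9.99760514e-01 -2.18756723e-02 -5.78212291e-04  1.89348721e-04]
top 0.81 [239.9, 169.1, 303.3, 258.5]
top 0.64 [135.7, 190.6, 204.9, 251.9]
scene 0.65 [316.8, 159.8, 398.8, 217.1]
scene 0.75 [388.9, 128.1, 450.6, 172.7]
```

View pics/w4.png

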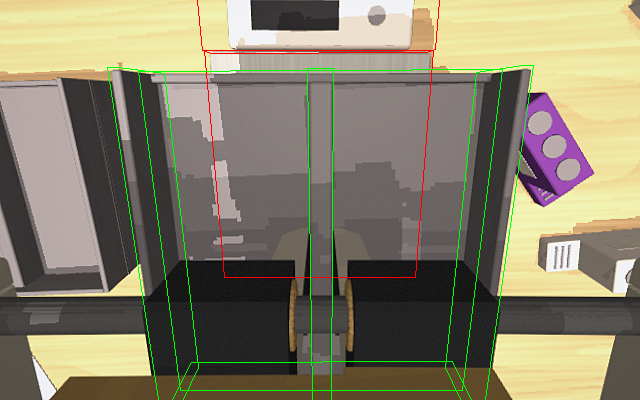

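The tray overlay matches. The display strip spans about x 229–411, which is narrower than my model assumed, so I'll re-measure the platform itself by rectifying the earlier unobstructed pictures to z = 20 mm.

Run:
```python
from h import *
from cell import *
def rect(name,im,d):
    P=np.array([[x,y,.02] for x in(.40,.66) for y in(-.08,.16)]);q=proj(d,P).astype(np.float32)
    # output: 1px=.5mm, col=(.16-y)/.0005,row=(.66-x)/.0005
    dst=np.float32([[(.16-p[1])/.0005,(.66-p[0])/.0005] for p in P])
    w=cv2.warpPerspective(im,cv2.getPerspectiveTransform(q,dst),(480,520),flags=cv2.INTER_CUBIC)
    sat=cv2.cvtColor(w,cv2.COLOR_BGR2HSV)[...,1];
    m=(sat<70).astype(np.uint8);m=cv2.morphologyEx(m,cv2.MORPH_OPEN,np.ones((9,9)));m=cv2.morphologyEx(m,cv2.MORPH_CLOSE,np.ones((15,15)))
    # side edges rowwise in the mid part, per-row left/right
    rows=np.arange(170,430,5);L=[];Rr=[]
    for r in rows:
        c=np.flatnonzero(m[r,:]);
        # keep run containing scale centre
        k=240
        while k>0 and m[r,k]:k-=1
        j=240
        while j<479 and m[r,j]:j+=1
        L.append(.16-k*.0005);Rr.append(.16-j*.0005)
    X=.66-rows*.0005
    a=np.polyfit(X,L,1);b=np.polyfit(X,Rr,1);
    cols=np.arange(100,380,5);B=[]
    for c in cols:
        k=300
        while k<519 and m[k,c]:k+=1
        B.append(.66-k*.0005)
    bb=np.polyfit(.16-cols*.0005,B,1)
    print(name,"L slope,y@.53",a[0],np.polyval(a,.53),"R",b[0],np.polyval(b,.53),"bottom slope,x@.042",bb[0],np.polyval(bb,.042))
    cv2.imwrite(f"pics/r_{name}.png",np.hstack([w,cv2.merge([m*255]*3)]))
t=snapshot("top");rect("top",cv2.imread("pics/top0.png"),t)
w=snapshot("wrist");w=cam(w,dict(eef_pos=[.5293,.30374,.30454],ee_rot=np.array([1,-.009,0,0])))
rect("w1",cv2.imread("pics/w1raw.png"),w)
a=cv2.imread("pics/r_top.png");b=cv2.imread("pics/r_w1.png");cv2.imwrite("pics/r.png",cv2.resize(np.vstack([a,b]),(554,600),interpolation=cv2.INTER_AREA))
```

```text
top L slope,y@.53 -0.04730641167933057 0.13391108170408952 R -0.044770767523264816 -0.05545483650644584 bottom slope,x@.042 0.04595352016404931 0.42523982228298013
w1 L slope,y@.53 -0.04627337146759963 0.14422852813113637 R -0.04512080594211533 -0.04802870741910699 bottom slope,x@.042 0.04934381408065658 0.4294387935748461
```

View pics/r.png

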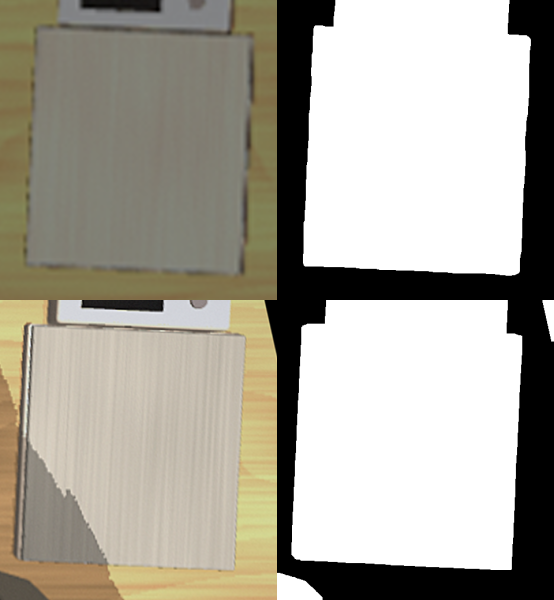

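Heading is about -0.046. The two views differ by a few mm in y, so the current overhead wrist view decides.

Run:
```python
from h import *
from cell import *
s=state();d=cam(snapshot("wrist"),s);im=d["color"];e=s["eef_pos"];print(e)
sat=cv2.cvtColor(im,cv2.COLOR_BGR2HSV)[...,1].astype(int);g=cv2.cvtColor(im,cv2.COLOR_BGR2GRAY).astype(int)
for r in(56,60,64):
    print(r,"sat L",sat[r,198:222].tolist(),"R",sat[r,422:446].tolist())
for c in(225,270,320,370,405): print(c,"gray rows 40-60",g[40:60,c].tolist())
```

```text
[0.52571805 0.04423694 0.16917305]
56 sat L [76, 76, 75, 74, 74, 75, 74, 74, 73, 74, 73, 72, 71, 72, 72, 75, 43, 15, 15, 17, 15, 17, 18, 17] R [26, 27, 26, 26, 27, 28, 28, 28, 26, 26, 27, 17, 41, 83, 82, 79, 79, 79, 78, 78, 81, 78, 79, 81]
60 sat L [71, 71, 71, 72, 73, 73, 72, 71, 74, 71, 71, 71, 70, 71, 71, 76, 62, 18, 13, 16, 16, 16, 16, 18] R [28, 29, 30, 27, 25, 26, 26, 26, 29, 30, 24, 21, 80, 94, 93, 91, 91, 91, 90, 88, 90, 89, 91, 91]
64 sat L [70, 71, 71, 70, 69, 69, 70, 71, 70, 70, 70, 68, 71, 70, 70, 70, 66, 3, 14, 17, 16, 16, 17, 19] R [28, 26, 28, 27, 23, 23, 26, 26, 29, 26, 22, 32, 97, 92, 91, 90, 92, 89, 90, 91, 89, 93, 89, 91]
225 gray rows 40-60 [226, 227, 228, 229, 228, 229, 229, 229, 231, 227, 156, 181, 247, 175, 216, 240, 235, 234, 235, 235]
270 gray rows 40-60 [243, 243, 244, 244, 247, 211, 200, 182, 168, 112, 86, 92, 184, 154, 157, 170, 171, 171, 171, 172]
320 gray rows 40-60 [226, 226, 225, 225, 228, 219, 206, 190, 176, 143, 94, 87, 117, 213, 144, 164, 175, 173, 173, 173]
370 gray rows 40-60 [226, 225, 226, 224, 227, 227, 209, 196, 178, 159, 103, 88, 94, 204, 140, 156, 175, 172, 173, 171]
405 gray rows 40-60 [225, 225, 226, 226, 226, 227, 212, 197, 182, 161, 123, 86, 101, 172, 146, 153, 170, 173, 171, 171]
```

Run:
```python
from h import *
from cell import *
s=state();d=cam(snapshot("wrist"),s);e=s["eef_pos"];print(e,s["ee_rot"])
a=ray(d,(214,60),.02);b=ray(d,(433.8,60),.02);print(a,b)
u=np.array([np.cos(-.046),np.sin(-.046)]);v=np.array([-u[1],u[0]])
print("width",(a-b)[:2]@v)
t=[ray(d,(c,r),.02) for c,r in((270,51.7),(320,52.3),(370,52.6))];print(np.round(t,4))
yl=.5*((a+b)[:2]@v);xt=np.mean([p[:2]@u for p in t])
c=u*(xt-.105)+v*yl;print("centre",c)
n=ray(d,(321.5,70),e[2]-.0137+.017)
print("tray front pts",ray(d,(113,70),e[2]-.0137+.04),ray(d,(530,69),e[2]-.0137+.04))
```

```text
[0.52571685 0.04411468 0.16918866] [ 9.99801463e-01 -1.99256404e-02 -6.53652252e-05 -6.65872796e-06]
[0.63249701 0.12984069 0.02      ] [ 0.62494256 -0.05424133  0.02      ]
width 0.18423467719054715
[[ 0.6372  0.0824  0.02  ]
 [ 0.6351  0.0408  0.02  ]
 [ 0.6331 -0.0009  0.02  ]]
centre [0.53006229 0.04234113]
tray front pts [0.61255031 0.118174   0.19548866] [ 0.60656334 -0.03676689  0.19548866]
```

Request:
jog_arm:
  increments:
    - [[0.0195,0.0065,0.03],0.0019,1]
    - [[0,0,0.06],0,1]
    - [[0,0,0.08],0,1]
    - [[0,0,0.08],0,1]
    - [[0,0,0.08],0,1]
    - [[0,0,0.07],0,1]
    - [[0,0,0.05],0,1]
    - [[0,0,0.03],0,1]
    - [[0,0,0.015],0,1]
    - [[0,0,0],0,1]

```text
time_s: 9.15
eef_pos: [0.5304, 0.0417, 0.0449]
ee_rot: [1.0, -0.023, -0.0, 0.0]
wrist_force: [-0.3, -0.0, -3.7]
width: 0.0095
gripper_force: 30.0
```

Request:
jog_arm:
  increments:
    - [[0,0,0.006],0,1]
    - [[0,0,0.006],0,1]
    - [[0,0,0.006],0,1]
    - [[0,0,0.006],0,1]
    - [[0,0,0],0,1]
    - [[0,0,0],0,1]

```text
time_s: 9.65
eef_pos: [0.5306, 0.0417, 0.0396]
ee_rot: [1.0, -0.023, 0.0, -0.0]
wrist_force: [-0.7, -1.2, -2.5]
width: 0.01
gripper_force: 30.0
```

Request:
jog_arm:
  increments:
    - [[0,0,0.006],0,1]
    - [[0,0,0.006],0,1]
    - [[0,0,0.004],0,1]
    - [[0,0,0],0,1]
    - [[0,0,0],0,1]

```text
time_s: 10.07
eef_pos: [0.5305, 0.0418, 0.0354]
ee_rot: [1.0, -0.023, -0.0, 0.0]
wrist_force: [0.1, -0.4, -3.4]
width: 0.0097
gripper_force: 30.0
```

Request:
jog_arm:
  increments:
    - [[0,0,0.004],0,1]
    - [[0,0,0.003],0,1]
    - [[0,0,0],0,1]
    - [[0,0,0],0,1]

```text
time_s: 10.4
eef_pos: [0.5305, 0.0418, 0.0337]
ee_rot: [1.0, -0.023, -0.0, 0.0]
wrist_force: [0.4, -0.3, -3.0]
width: 0.0097
gripper_force: 30.0
```

Request:
jog_arm:
  increments:
    - [[0,0,0.003],0,1]
    - [[0,0,0.003],0,1]
    - [[0,0,0],0,1]
    - [[0,0,0],0,1]

```text
time_s: 10.73
eef_pos: [0.5306, 0.0418, 0.0337]
ee_rot: [1.0, -0.023, 0.0, 0.0]
wrist_force: [-7.4, 0.3, 18.2]
width: 0.0098
gripper_force: 30.0
```

Request:
jog_arm:
  increments:
    - [[0,0,-0.006],0,1]
    - [[0,0,0],0,0.6]
    - [[0,0,0],0,0.3]
    - [[0,0,0],0,0]
    - [[0,0,0],0,0]
    - [[0,0,0],0,0]
    - [[0,0,0],0,0]
    - [[0,0,0],0,0]
    - [[0,0,-0.04],0,0]
    - [[0,0,-0.1],0,0]

```text
time_s: 11.57
eef_pos: [0.5289, 0.0417, 0.0673]
ee_rot: [1.0, -0.023, -0.002, 0.0]
wrist_force: [0.3, 0.8, -0.2]
width: 0.0464
gripper_force: 0.0
```

Request:
jog_arm:
  increments:
    - [[0,0,-0.15],0,-1]
    - [[0,0,-0.15],0,-1]
    - [[0,0,-0.15],0,-1]
    - [[0,0,-0.15],0,-1]
    - [[0,0,-0.15],0,-1]
    - [[0,0,-0.1],0,-1]
    - [[0,0,0],0,-1]
    - [[0,0,0],0,-1]

```text
time_s: 12.23
eef_pos: [0.5308, 0.0418, 0.2829]
ee_rot: [1.0, -0.023, 0.001, -0.0]
wrist_force: [0.1, -0.9, -0.2]
width: 0.0917
gripper_force: 0.0
```

Run:
```python
from h import *
from cell import *
s=state();d=cam(snapshot("wrist"),s);print(s["eef_pos"],s["ee_rot"])
t=cut_out("wrist","tray_top");print([(r["conf"],r["bbox"]) for r in t])
x,i=fit([(d,t[0]["pixels"])],tray(),[[.53,.042,-.046]],.02);print("tray",x,i)
im=d["color"].copy();np.save("w5.npy",im)
SC=[box(-105,105,-95,95,20,20.1)]
for b in tray():cv2.polylines(im,[cv2.convexHull((proj(d,place(b,*x,.02))).astype(np.float32)).astype(int)],True,(0,255,0))
for b in SC:cv2.polylines(im,[cv2.convexHull((proj(d,place(b,*x))).astype(np.float32)).astype(int)],True,(0,0,255))
b=[int(v) for v in t[0]["bbox"]]
c=im[max(0,b[1]-60):b[3]+60,max(0,b[0]-60):b[2]+60];print(c.shape,b)
cv2.imwrite("pics/w5.png",cv2.resize(c,None,fx=2,fy=2,interpolation=cv2.INTER_CUBIC)[:600,:800])
for n in("cassette_a",):
    for r in cut_out("wrist",n):print(n,r["conf"],r["bbox"])
```

```text
[0.53080176 0.04177201 0.28291689] [ 9.99727298e-01 -2.33043989e-02  1.49469944e-03 -2.56546309e-05]
[(0.69, [247.0, 87.1, 390.9, 238.3])]
tray [ 0.53102765  0.04264437 -0.04676913] 0.983450446824683
(271, 263, 3) [247, 87, 390, 238]
cassette_a 0.78 [488.8, 200.2, 608.0, 247.0]
cassette_a 0.75 [548.5, 0.2, 640.0, 99.7]
cassette_a 0.6 [244.7, 85.3, 392.4, 236.8]
cassette_a 0.57 [434.5, 99.8, 514.3, 180.8]
```

View pics/w5.png

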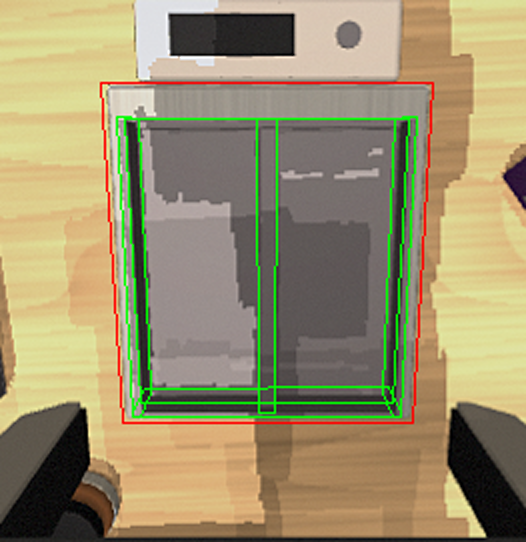

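The tray sits centred (within about 1 mm) and square on the platform, and the fingers are clear. Next is the near white cassette.

Request:
jog_arm:
  increments:
    - [[-0.0395,0.14,0],0,-1]
    - [[-0.0395,0.14,0],0,-1]
    - [[-0.0395,0.14,0],0,-1]
    - [[-0.0395,0.14,0],0,-1]
    - [[-0.0395,0.14,0],0,-1]
    - [[-0.0395,0.14,0],0,-1]
    - [[-0.0395,0.14,0],0,-1]
    - [[-0.0395,0.14,0],-0.037,-1]
    - [[0,0,0],-0.0385,-1]
    - [[0,0,0],-0.0385,-1]

```text
time_s: 13.22
eef_pos: [0.4378, -0.2348, 0.2799]
ee_rot: [0.988, 0.155, -0.001, -0.001]
wrist_force: [-0.7, 0.0, -1.5]
width: 0.093
gripper_force: 0.0
```

Request:
jog_arm:
  increments:
    - [[0,0,0],-0.0385,-1]
    - [[0,0,0],-0.0385,-1]
    - [[0,0,0],-0.0385,-1]
    - [[0,0,0],-0.0385,-1]
    - [[0,0,0],-0.0385,-1]
    - [[0,0,0],-0.0385,-1]
    - [[0,0,0],-0.0385,-1]
    - [[0,0,0],-0.0385,-1]
    - [[0,0,0],-0.0385,-1]
    - [[0,0,0],-0.0385,-1]

```text
time_s: 14.05
eef_pos: [0.4385, -0.2331, 0.28]
ee_rot: [0.723, 0.69, -0.0, -0.001]
wrist_force: [0.9, 0.0, 0.3]
width: 0.0925
gripper_force: 0.0
```

Request:
jog_arm:
  increments:
    - [[0,0,0],-0.0385,-1]
    - [[0,0,0],0,-1]
    - [[0,0,0],0,-1]

```text
time_s: 14.3
eef_pos: [0.4386, -0.2332, 0.2804]
ee_rot: [0.684, 0.729, -0.0, -0.001]
wrist_force: [-0.0, 0.5, -0.4]
width: 0.0932
gripper_force: 0.0
```

```bash
cat > m.py <<'E'
from h import *
from cell import *
import sys
def meas(p0,name="cassette_a",model=CAS,z=0,save=None):
    s=state();d=cam(snapshot("wrist"),s);L=cut_out("wrist",name)
    q=proj(d,[[p0[0],p0[1],.03+z]])[0]
    for r in L:print(round(r["conf"],2),r["bbox"])
    L=[r for r in L if np.hypot((r["bbox"][0]+r["bbox"][2])/2-q[0],(r["bbox"][1]+r["bbox"][3])/2-q[1])<60]
    x,i=fit([(d,L[0]["pixels"])],model,[p0],z)
    h=np.arctan2(*(R.from_quat(s["ee_rot"]).as_matrix()[:2,0][::-1]))
    print("eef",np.round(s["eef_pos"],4),"heading",round(h,4),"obj",np.round(x,4),round(i,3),"mean hsv",cv2.cvtColor(d["color"],cv2.COLOR_BGR2HSV)[L[0]["pixels"]].mean(0).round())
    if save:
        im=d["color"].copy()
        for b in model:cv2.polylines(im,[cv2.convexHull((proj(d,place(b,*x,z))).astype(np.float32)).astype(int)],True,(0,255,0))
        cv2.imwrite(save,im)
    return s,h,x
def delta(s,h,xy,z,head):
    v=np.array(xy)-s["eef_pos"][:2];c,n=np.cos(h),np.sin(h)
    t=(head-h+np.pi)%(2*np.pi)-np.pi
    print("units x %.4f y %.4f z %.4f turn %.4f"%((c*v[0]+n*v[1])/.25,(n*v[0]-c*v[1])/.25,(s["eef_pos"][2]-z)/.25,-t/np.pi))
E
python3 - <<'E'
from m import *
s,h,x=meas([.4382,-.2339,1.64],save="pics/w6.png")
g=[x[0]-.012*np.cos(x[2]),x[1]-.012*np.sin(x[2])];delta(s,h,g,.037,x[2])
E
```

```text
0.86 [362.9, 52.2, 474.7, 126.5]
0.85 [305.9, 112.7, 335.9, 211.0]
0.71 [304.6, 338.1, 354.5, 378.1]
0.7 [489.2, 266.1, 515.0, 296.6]
0.55 [426.9, 162.0, 538.2, 235.4]
eef [ 0.4386 -0.2332  0.2804] heading 1.6351 obj [ 0.4381 -0.2319  1.6343] 0.921 mean hsv [ 20.  40. 127.]
units x -0.0428 y -0.0017 z 0.9734 turn 0.0003
```

Request:
jog_arm:
  increments:
    - [[-0.043,0,0.12],0,-1]
    - [[0,0,0.14],0,-1]
    - [[0,0,0.14],0,-1]
    - [[0,0,0.14],0,-1]
    - [[0,0,0.14],0,-1]
    - [[0,0,0.14],0,0.2]
    - [[0,0,0.09],0,0.2]
    - [[0,0,0.05],0,0.2]
    - [[0,0,0.013],0,0.2]
    - [[0,0,0],0,0.2]

```text
time_s: 15.23
eef_pos: [0.4393, -0.2439, 0.0373]
ee_rot: [0.683, 0.73, -0.0, -0.001]
wrist_force: [0.1, 0.1, 0.2]
width: 0.0639
gripper_force: 0.0
```

Request:
jog_arm:
  increments:
    - [[0,0,0],0,1]
    - [[0,0,0],0,1]
    - [[0,0,0],0,1]
    - [[0,0,0],0,1]
    - [[0,0,0],0,1]
    - [[0,0,0],0,1]
    - [[0,0,0],0,1]
    - [[0,0,0],0,1]

```text
time_s: 15.9
eef_pos: [0.4398, -0.2442, 0.0385]
ee_rot: [0.683, 0.731, 0.0, 0.0]
wrist_force: [-1.7, 1.3, 6.7]
width: 0.0321
gripper_force: 29.8
```

Request:
jog_arm:
  increments:
    - [[0,0,-0.02],0,1]
    - [[0,0,-0.05],0,1]
    - [[0,0,-0.09],0,1]
    - [[0,0,-0.11],0,1]
    - [[0,0,-0.11],0,1]
    - [[0,0,-0.09],0,1]
    - [[0,0,-0.06],0,1]
    - [[0,0,-0.02],0,1]
    - [[0,0,0],0,1]

```text
time_s: 16.65
eef_pos: [0.44, -0.2443, 0.1764]
ee_rot: [0.683, 0.731, 0.0, 0.001]
wrist_force: [-0.3, -0.8, -2.7]
width: 0.0319
gripper_force: 29.8
```

Run:
```python
from m import *
s=state();e=s["eef_pos"];h=np.arctan2(*(R.from_quat(s["ee_rot"]).as_matrix()[:2,0][::-1]))
try: meas([e[0]+.012*np.cos(h),e[1]+.012*np.sin(h),h],z=e[2]-.0385)
except Exception as x:print(x)
delta(s,h,(.5206,.0832),.17,-.0468)
```

```text
0.89 [286.5, 108.1, 361.0, 344.0]
0.87 [373.2, 15.8, 537.3, 120.4]
0.85 [457.0, 169.6, 605.2, 267.1]
0.59 [552.9, 330.9, 613.0, 381.0]
eef [ 0.44   -0.2443  0.1764] heading 1.6389 obj [ 0.4404 -0.2322  1.6501] 0.797 mean hsv [ 20.  40. 146.]
units x 1.2849 y 0.4109 z 0.0257 turn 0.5366
```

Request:
jog_arm:
  increments:
    - [[0.06,0.019,0],0,1]
    - [[0.11,0.035,0],0,1]
    - [[0.14,0.045,0],0,1]
    - [[0.155,0.05,0],0,1]
    - [[0.155,0.05,0],0,1]
    - [[0.155,0.05,0],0,1]
    - [[0.15,0.048,0],0,1]
    - [[0.14,0.045,0],0,1]
    - [[0.12,0.038,0],0,1]
    - [[0.1,0.032,0],0.01,1]

```text
time_s: 17.58
eef_pos: [0.52, 0.0858, 0.1739]
ee_rot: [0.693, 0.72, -0.001, -0.001]
wrist_force: [1.1, -0.6, -1.6]
width: 0.0321
gripper_force: 29.8
```

Request:
jog_arm:
  increments:
    - [[0,0,0],0.037,1]
    - [[0,0,0],0.037,1]
    - [[0,0,0],0.037,1]
    - [[0,0,0],0.037,1]
    - [[0,0,0],0.037,1]
    - [[0,0,0],0.037,1]
    - [[0,0,0],0.037,1]
    - [[0,0,0],0.037,1]
    - [[0,0,0],0.037,1]
    - [[0,0,0],0.037,1]

```text
time_s: 18.42
eef_pos: [0.5198, 0.0834, 0.1739]
ee_rot: [0.976, 0.218, -0.001, -0.0]
wrist_force: [-0.3, 0.1, -1.9]
width: 0.032
gripper_force: 29.8
```

Request:
jog_arm:
  increments:
    - [[0,0,0],0.037,1]
    - [[0,0,0],0.037,1]
    - [[0,0,0],0.037,1]
    - [[0,0,0],0.037,1]
    - [[0,0,0],0.0086,1]
    - [[0,0,0],0,1]
    - [[0,0,0],0,1]

```text
time_s: 19.0
eef_pos: [0.52, 0.0834, 0.1744]
ee_rot: [1.0, -0.023, -0.001, 0.0]
wrist_force: [-0.6, -0.2, -2.2]
width: 0.032
gripper_force: 29.8
```

Run:
```python
from m import *
s=state();e=s["eef_pos"];h=np.arctan2(*(R.from_quat(s["ee_rot"]).as_matrix()[:2,0][::-1]))
try: meas([e[0]+.012*np.cos(h),e[1]+.012*np.sin(h),h],z=e[2]-.0385,save="pics/w7.png")
except Exception as x:print(x)
delta(s,h,(.5206,.0832),.0385+.029,-.0468)
```

```text
0.77 [281.5, 108.5, 360.6, 346.6]
0.65 [519.3, 83.3, 638.6, 195.8]
eef [0.52   0.0834 0.1744] heading -0.0454 obj [ 0.5334  0.0831 -0.027 ] 0.8 mean hsv [ 19.  38. 171.]
units x 0.0023 y 0.0007 z 0.4275 turn 0.0004
```

View pics/w7.png

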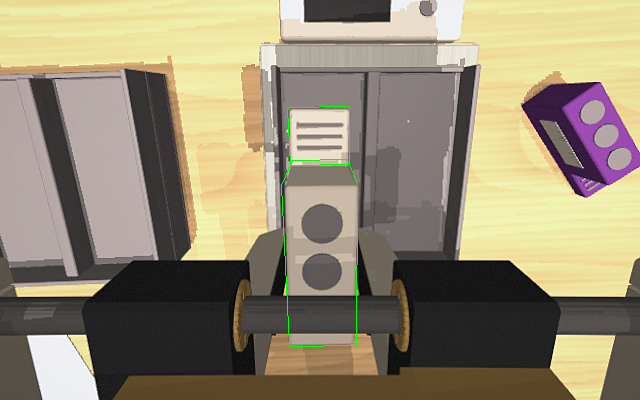

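The picture shows the cassette held straight over the left (+y) compartment at about (320,240), with its tab toward the low end. Lowering it gently.

Request:
jog_arm:
  increments:
    - [[0.002,0,0.03],0,1]
    - [[0,0,0.06],0,1]
    - [[0,0,0.08],0,1]
    - [[0,0,0.08],0,1]
    - [[0,0,0.08],0,1]
    - [[0,0,0.05],0,1]
    - [[0,0,0.02],0,1]
    - [[0,0,0.01],0,1]
    - [[0,0,0.005],0,1]
    - [[0,0,0],0,1]

```text
time_s: 19.93
eef_pos: [0.5214, 0.0834, 0.0721]
ee_rot: [1.0, -0.023, 0.0, -0.0]
wrist_force: [-0.2, 0.6, -1.8]
width: 0.0318
gripper_force: 29.8
```

Request:
jog_arm:
  increments:
    - [[0,0,0.004],0,1]
    - [[0,0,0.004],0,1]
    - [[0,0,0],0,1]

```text
time_s: 20.18
eef_pos: [0.5212, 0.0834, 0.07]
ee_rot: [1.0, -0.023, 0.0, -0.0]
wrist_force: [-0.2, -0.5, -1.2]
width: 0.0314
gripper_force: 29.8
```

Request:
jog_arm:
  increments:
    - [[0,0,0.004],0,1]
    - [[0,0,0.003],0,1]
    - [[0,0,0.002],0,1]
    - [[0,0,0],0,1]

```text
time_s: 20.52
eef_pos: [0.5211, 0.0834, 0.0675]
ee_rot: [1.0, -0.023, 0.0, 0.0]
wrist_force: [0.3, 0.0, -0.5]
width: 0.0321
gripper_force: 29.8
```

Request:
jog_arm:
  increments:
    - [[0,0,0.002],0,1]
    - [[0,0,0.002],0,1]
    - [[0,0,0],0,1]

```text
time_s: 20.77
eef_pos: [0.5212, 0.0837, 0.0672]
ee_rot: [1.0, -0.023, 0.0, -0.0]
wrist_force: [-3.9, 2.8, 8.9]
width: 0.0318
gripper_force: 29.9
```

Request:
jog_arm:
  increments:
    - [[0,0,-0.002],0,0.25]
    - [[0,0,0],0,0.1]
    - [[0,0,0],0,0.1]
    - [[0,0,0],0,0.1]
    - [[0,0,0],0,0.1]
    - [[0,0,-0.03],0,0.1]
    - [[0,0,-0.08],0,0.1]
    - [[0,0,-0.14],0,0.1]
    - [[0,0,-0.15],0,-0.2]
    - [[0,0,-0.15],0,-1]

```text
time_s: 21.6
eef_pos: [0.5206, 0.0833, 0.2065]
ee_rot: [1.0, -0.023, -0.0, 0.0]
wrist_force: [0.3, -0.1, 0.3]
width: 0.0505
gripper_force: 0.0
```

Run:
```python
from m import *
s=state();h=np.arctan2(*(R.from_quat(s["ee_rot"]).as_matrix()[:2,0][::-1]));print(s["eef_pos"],h)
delta(s,h,(.6338,-.2775),.28,3.99-np.pi)
```

```text
[0.52058672 0.0833436  0.20651688] -0.04691231693258321
units x 0.5200 y 1.4205 z -0.2939 turn -0.2850
```

Request:
jog_arm:
  increments:
    - [[0.052,0.142,-0.03],0,-1]
    - [[0.052,0.142,-0.03],0,-1]
    - [[0.052,0.142,-0.03],0,-1]
    - [[0.052,0.142,-0.03],0,-1]
    - [[0.052,0.142,-0.03],0,-1]
    - [[0.052,0.142,-0.03],0,-1]
    - [[0.052,0.142,-0.03],0,-1]
    - [[0.052,0.142,-0.03],0,-1]
    - [[0.052,0.142,-0.03],0,-1]
    - [[0.052,0.142,-0.03],0,-1]

```text
time_s: 22.43
eef_pos: [0.6343, -0.2791, 0.2805]
ee_rot: [1.0, -0.024, 0.0, 0.0]
wrist_force: [-0.2, 0.2, 0.2]
width: 0.0928
gripper_force: 0.0
```

Request:
jog_arm:
  increments:
    - [[0,0,0],-0.0356,-1]
    - [[0,0,0],-0.0356,-1]
    - [[0,0,0],-0.0356,-1]
    - [[0,0,0],-0.0356,-1]
    - [[0,0,0],-0.0356,-1]
    - [[0,0,0],-0.0356,-1]
    - [[0,0,0],-0.0356,-1]
    - [[0,0,0],-0.0356,-1]
    - [[0,0,0],0,-1]
    - [[0,0,0],0,-1]

```text
time_s: 23.27
eef_pos: [0.6342, -0.2773, 0.2799]
ee_rot: [0.912, 0.41, 0.0, 0.0]
wrist_force: [0.1, -0.5, 0.3]
width: 0.0928
gripper_force: 0.0
```

Run:
```python
from m import *
s,h,x=meas([.6338,-.2775,3.99],save="pics/w8.png")
g=[x[0]-.012*np.cos(x[2]),x[1]-.012*np.sin(x[2])];print(g);delta(s,h,g,.038,x[2]-np.pi)
```

```text
0.89 [388.8, 151.6, 461.9, 239.8]
0.89 [162.5, 79.6, 215.3, 173.9]
0.86 [304.5, 111.8, 335.3, 198.4]
0.62 [330.2, 348.6, 413.6, 378.9]
eef [ 0.6342 -0.2773  0.2799] heading 0.8444 obj [ 0.6346 -0.2751  3.9786] 0.955 mean hsv [ 24.  38. 148.]
[np.float64(0.6426718447929748), np.float64(-0.266162158178054)]
units x 0.0557 y -0.0041 z 0.9675 turn 0.0023
```

Request:
jog_arm:
  increments:
    - [[0.056,-0.004,0.12],0.0023,-1]
    - [[0,0,0.14],0,-1]
    - [[0,0,0.14],0,-1]
    - [[0,0,0.14],0,-1]
    - [[0,0,0.14],0,-1]
    - [[0,0,0.14],0,0.2]
    - [[0,0,0.08],0,0.2]
    - [[0,0,0.05],0,0.2]
    - [[0,0,0.017],0,0.2]
    - [[0,0,0],0,0.2]

```text
time_s: 24.2
eef_pos: [0.6428, -0.2662, 0.0376]
ee_rot: [0.913, 0.408, -0.0, -0.0]
wrist_force: [0.1, -0.8, 0.1]
width: 0.0641
gripper_force: 0.0
```

Request:
jog_arm:
  increments:
    - [[0,0,0],0,1]
    - [[0,0,0],0,1]
    - [[0,0,0],0,1]
    - [[0,0,0],0,1]
    - [[0,0,0],0,1]
    - [[0,0,0],0,1]
    - [[0,0,0],0,1]
    - [[0,0,0],0,1]

```text
time_s: 24.87
eef_pos: [0.643, -0.2662, 0.0384]
ee_rot: [0.913, 0.408, 0.0, 0.0]
wrist_force: [-2.0, 0.9, 6.9]
width: 0.032
gripper_force: 29.9
```

Request:
jog_arm:
  increments:
    - [[0,0,-0.02],0,1]
    - [[0,0,-0.05],0,1]
    - [[0,0,-0.09],0,1]
    - [[0,0,-0.11],0,1]
    - [[0,0,-0.11],0,1]
    - [[0,0,-0.09],0,1]
    - [[0,0,-0.06],0,1]
    - [[0,0,-0.02],0,1]
    - [[0,0,0],0,1]

```text
time_s: 25.62
eef_pos: [0.6432, -0.2663, 0.177]
ee_rot: [0.913, 0.408, 0.001, 0.001]
wrist_force: [0.1, -0.0, -1.6]
width: 0.0318
gripper_force: 29.9
```

Run:
```python
from m import *
s=state();e=s["eef_pos"];h=np.arctan2(*(R.from_quat(s["ee_rot"]).as_matrix()[:2,0][::-1]));print(e,h)
c,n=np.cos(-.0468),np.sin(-.0468);T=np.array([.531,.0426])+40e-3*np.array([n,-c])-.012*np.array([c,n]);print(T)
delta(s,h,T,.175,np.pi-.0468)
```

```text
[ 0.64320873 -0.26632824  0.17701685] 0.8406718765666122
[0.51714182 0.00320519]
units x 0.4670 y -1.0948 z 0.0081 turn -0.7175
```

Request:
jog_arm:
  increments:
    - [[0.0256,-0.06,0],0,1]
    - [[0.0427,-0.1,0],0,1]
    - [[0.0555,-0.13,0],0,1]
    - [[0.0597,-0.14,0],0,1]
    - [[0.0597,-0.14,0],0,1]
    - [[0.0597,-0.14,0],0,1]
    - [[0.0555,-0.13,0],0,1]
    - [[0.0512,-0.12,0],0,1]
    - [[0.0384,-0.09,0],0,1]
    - [[0.0192,-0.045,0],-0.0175,1]

```text
time_s: 26.45
eef_pos: [0.5146, 0.0058, 0.1742]
ee_rot: [0.901, 0.433, -0.001, -0.001]
wrist_force: [0.4, -1.8, -1.2]
width: 0.0317
gripper_force: 29.9
```

Request:
jog_arm:
  increments:
    - [[0,0,0],-0.037,1]
    - [[0,0,0],-0.037,1]
    - [[0,0,0],-0.037,1]
    - [[0,0,0],-0.037,1]
    - [[0,0,0],-0.037,1]
    - [[0,0,0],-0.037,1]
    - [[0,0,0],-0.037,1]
    - [[0,0,0],-0.037,1]
    - [[0,0,0],-0.037,1]
    - [[0,0,0],-0.037,1]

```text
time_s: 27.28
eef_pos: [0.516, 0.0035, 0.1741]
ee_rot: [0.513, 0.858, -0.0, -0.001]
wrist_force: [0.1, -0.5, -1.4]
width: 0.0316
gripper_force: 29.9
```

Request:
jog_arm:
  increments:
    - [[0,0,0],-0.037,1]
    - [[0,0,0],-0.037,1]
    - [[0,0,0],-0.037,1]
    - [[0,0,0],-0.037,1]
    - [[0,0,0],-0.037,1]
    - [[0,0,0],-0.037,1]
    - [[0,0,0],-0.037,1]
    - [[0,0,0],-0.037,1]
    - [[0,0,0],-0.034,1]
    - [[0,0,0],0,1]

```text
time_s: 28.12
eef_pos: [0.516, 0.0035, 0.1742]
ee_rot: [0.021, 1.0, 0.0, -0.001]
wrist_force: [0.2, -0.2, -1.5]
width: 0.032
gripper_force: 29.9
```

Run:
```python
from m import *
s=state();e=s["eef_pos"];h=np.arctan2(*(R.from_quat(s["ee_rot"]).as_matrix()[:2,0][::-1]))
try: meas([e[0]-.012*np.cos(h),e[1]-.012*np.sin(h),h-np.pi],z=e[2]-.0385)
except Exception as x:print(x)
delta(s,h,(.5171,.0032),.0675,np.pi-.0468)
d=snapshot("top")
for r in cut_out("top","cassette_a"):
    print(r["conf"],r["bbox"])
```

```text
0.69 [389.2, 133.7, 460.5, 256.9]
0.66 [107.4, 152.6, 217.4, 260.0]
0.59 [285.9, 153.1, 358.3, 339.4]
eef [0.516  0.0035 0.1742] heading 3.0996 obj [ 0.531   0.0029 -0.0428] 0.775 mean hsv [ 21.  39. 146.]
units x -0.0043 y -0.0010 z 0.4267 turn 0.0015
0.95 [319.7, 197.9, 351.4, 235.5]
0.72 [463.5, 221.2, 509.8, 253.5]
0.71 [414.6, 144.3, 438.2, 184.9]
```

Request:
jog_arm:
  increments:
    - [[-0.002,-0.001,0.03],0.0015,1]
    - [[0,0,0.06],0,1]
    - [[0,0,0.08],0,1]
    - [[0,0,0.08],0,1]
    - [[0,0,0.08],0,1]
    - [[0,0,0.05],0,1]
    - [[0,0,0.02],0,1]
    - [[0,0,0.01],0,1]
    - [[0,0,0.005],0,1]
    - [[0,0,0],0,1]

```text
time_s: 29.15
eef_pos: [0.5176, 0.0032, 0.0719]
ee_rot: [0.026, 1.0, -0.0, 0.0]
wrist_force: [-0.3, -0.5, -1.8]
width: 0.0321
gripper_force: 29.9
```

Request:
jog_arm:
  increments:
    - [[0,0,0.004],0,1]
    - [[0,0,0.004],0,1]
    - [[0,0,0.003],0,1]
    - [[0,0,0],0,1]

```text
time_s: 29.48
eef_pos: [0.5173, 0.0032, 0.0689]
ee_rot: [0.026, 1.0, -0.0, 0.0]
wrist_force: [0.4, -0.4, -2.9]
width: 0.0319
gripper_force: 29.9
```

Request:
jog_arm:
  increments:
    - [[0,0,0.003],0,1]
    - [[0,0,0.002],0,1]
    - [[0,0,0.002],0,1]
    - [[0,0,0],0,1]

```text
time_s: 29.82
eef_pos: [0.5173, 0.0032, 0.0674]
ee_rot: [0.026, 1.0, 0.0, 0.0]
wrist_force: [-2.6, 0.3, 4.4]
width: 0.0323
gripper_force: 29.9
```

Contact is made. I'll release with a partial opening so the fingers clear the other cassette, then retreat.

Request:
jog_arm:
  increments:
    - [[0,0,0],0,0.25]
    - [[0,0,0],0,0.1]
    - [[0,0,0],0,0.1]
    - [[0,0,0],0,0.1]
    - [[0,0,0],0,0.1]
    - [[0,0,-0.03],0,0.1]
    - [[0,0,-0.08],0,0.1]
    - [[0,0,-0.14],0,0.1]
    - [[0,0,-0.15],0,0.1]
    - [[0,0,-0.15],0,0.1]

```text
time_s: 30.65
eef_pos: [0.5167, 0.0032, 0.2065]
ee_rot: [0.026, 1.0, 0.0, -0.0]
wrist_force: [1.3, -0.7, -0.0]
width: 0.0419
gripper_force: 0.0
```

Request:
jog_arm:
  increments:
    - [[0,0,-0.15],0,0.1]
    - [[0,0,-0.15],0,0.1]
    - [[0,0,-0.1],0,0.1]
    - [[0,0,0],0,0.1]
    - [[0,0,0],0,0.1]

```text
time_s: 31.07
eef_pos: [0.5174, 0.0032, 0.3059]
ee_rot: [0.026, 1.0, -0.0, 0.001]
wrist_force: [0.6, -0.2, -1.2]
width: 0.042
gripper_force: 0.0
```

Run:
```python
from m import *
s=state();d=cam(snapshot("wrist"),s);print(s["eef_pos"])
im=d["color"];t=cut_out("wrist","tray_top")
for r in t: print(r["conf"],r["bbox"])
c=im.copy()
for p in((.5329,.0826),(.5291,.0026)):
  for b in CAS:cv2.polylines(c,[cv2.convexHull(proj(d,place(b,*p,-.0468,.029)).astype(np.float32)).astype(int)],True,(0,255,0))
SC=box(-105,105,-95,95,20,20.1)
cv2.polylines(c,[cv2.convexHull(proj(d,place(SC,.531,.0426,-.0468)).astype(np.float32)).astype(int)],True,(0,0,255))
for b in tray():cv2.polylines(c,[cv2.convexHull(proj(d,place(b,.531,.0426,-.0468,.02)).astype(np.float32)).astype(int)],True,(255,0,0))
cv2.imwrite("pics/w9.png",c)
d=snapshot("top")
for o in("sample_jar","amber_jar","meter","tray_middle"):
    L=cut_out("top",o)
    if L:b=L[0]["bbox"];print(o,np.round(ray(d,((b[0]+b[2])/2,(b[1]+b[3])/2),.03),3))
```

```text
[0.51742952 0.00321506 0.30592537]
0.82 [284.2, 93.9, 427.9, 234.8]
0.31 [0.0, 144.4, 7.7, 176.3]
sample_jar [ 0.498 -0.44   0.03 ]
meter [ 0.79  -0.131  0.03 ]
tray_middle [0.532 0.304 0.03 ]
```

View pics/w9.png

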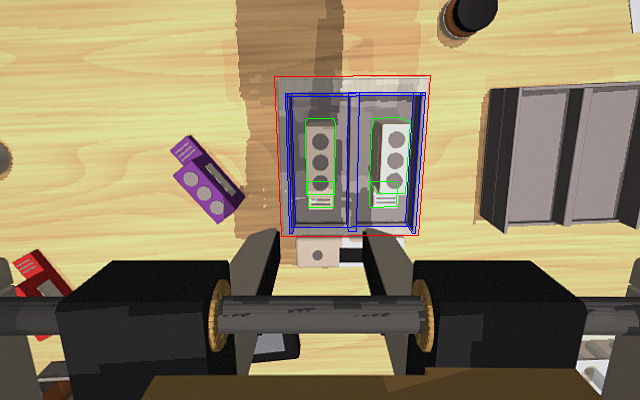

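Both cassettes stand in their compartments at about (320,165) and (388,165), tabs toward the low end. The tray is still centred on the platform, the remaining pile is undisturbed, and the gripper is clear. Handing in.

```bash
python3 -c "from cell import *;print(sign_off())"
```

```text
the job is handed in; nothing more can be done
None
```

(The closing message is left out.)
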